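Release the child-safety catch of the wide box with the dowel

ROBOT

A 6-joint arm with a two-finger parallel gripper is mounted at the origin on a cart in front of the work surface, level with it; the furniture and walls round the work are solid. World frame = base frame: x ahead of the robot, y to its left, z up, the work surface at z = 0. Lengths are in mm, angles in rad, forces in N, time in s.
With the tool pointing down it reaches from about 375 to 925 mm from the base axis. Payload 5.7 kg.
Tool frame: the origin (TCP) lies at the very end of the fingers, on their centre line; the grasp point (between the pads) lies 19 mm behind it; z points along the fingers, y is the line along which they close (so a half turn about z gives the same grasp; the last joint's range is limited). The gripper opens to 85 mm and grips with 20 to 120 N. Pads are 22 mm wide; open, the fingers measure 114 mm over their backs; the gripper's body (76 mm by 85 mm) begins 54 mm behind the grasp point. The pads swing forward as they close: fully open they stand 13 mm farther back than shut.
Start: joints at [1.047, 0.359, 1.51, -0, 1.272, -0.115], TCP at [238.495, 550.53, 231.267] pointing down, gripper open.
Joint ranges: [-2.97, 2.97], [-1.01, 2.36], [0.21, 2.38], [-0.96, 4.11], [0.2, 2.71], [-2.98, 2.98]. Speed limits (rad/s): [2.39, 2.39, 3.14, 3.14, 3.14, 3.14].

INTERFACE

Orientations are given as a rotation vector (axis times angle).
In Python, from plant import arm gives the robot as it stands.
- The arm moves only by the tool apply_moves, never from a script. Its argument "plan" is a list of rows, each an object with "gripper": the opening, from 0 (shut) to 1 (fully open); "translation": the shift along the tool's x, y, z normalised to -1 to 1, where 1 is 3 cm, a list of three; "yaw": the turn about the tool's z normalised to -1 to 1, where 1 is 5 degrees. A call has 1 to 5 rows; each row shifts and turns the commanded pose from where the row before left it, along the tool's axes as they then stand; what a row does not reach is not made up. A row lasts 1/8 s, in which the tool goes at most 62.5 mm and 10.7 degrees, less where a joint would pass 70% of its speed; a pose out of reach is approached as far as the arm can. A call with a number of a shift or a turn outside -1 to 1 is refused whole. A call with a gripper value outside its range is refused whole. The fingers move at their own pace and stop on an object; "grip_force" is the grip in N (left out, the last holds). Time passes only in rows, so rows that do not move let the fingers close. It gives the time, the measured TCP pose, the force, the opening and the grip force at its end, in the units of the state.
- arm.get_state(): the state, without advancing time (a new reading comes with each control period).
- arm.read_camera(name): name is "side" or "top" or "wrist"; returns the picture (384x512x3 uint8, red, green, blue); there is no depth.
- arm.camera_params(name): a dict with "intrinsics" (3x3 intrinsics, pixels), "R" (3x3) and "t" (3): a world point X has camera coordinates R X + t; the wrist camera has in their place "T_tool_cam" (4x4, takes a point from camera to tool coordinates, whose origin is the TCP and whose axes are the flange's). Camera axes: x right, y down, z forward; pixel columns grow to the right and rows downward; lengths in mm; the calibration is good to about 2 mm. A picture is of the moment at which its call begins: read the wrist's pose just before it. camera_params takes no time and is no camera call.
- arm.hand_in(): hands the job in; it is judged then, once.
Trained networks look in the newest picture that a camera, given by its name, has taken for a name from the list of things; names that differ only in an ending like _2 or _b are one class to them, and where a whole thing is asked for, a point or a joint stands for the part that bears it (a point fixed in the world has none). Each returns a list of dicts, best first, with "confidence" (0 to 1); they miss things now and then, are a little off and sometimes report something else, mostly with a low value. They report only what shows in the picture. A call takes as long as a camera call.
- arm.search_frame(target, camera): "location" ([x, y, z] in mm, in world coordinates, good to about 4 mm: the middle of the surface that is visible of it).
- arm.place_of(target, camera): "location" ([x, y, z] in mm, in world coordinates, good to about 4 mm: a listed point, or the origin of a listed thing).
The state is a dict: "t": time; "joint_pos": joint angles; "joint_vel": joint speeds; "joint_torque": joint torques, N m; "eef_pos": TCP position; "eef_rot": TCP orientation; "ft_force": force on the tool from outside, world axes, zero at the start; "wrist_torque": the same for the moment, N m; "grip_width": opening from 0.0 (shut) to 1.0 (fully open); "finger_force": force on a finger pad.
Only numpy, scipy, OpenCV 4.12 (cv2) and the standard library are available. Lean on these libraries where they do the work, as an engineer would, in place of code of your own. Each camera call takes 0.05 s, during which the arm holds its last target. There are 200 camera calls.

TASK

Open the wider of the two wooden child-safe boxes: take the wooden dowel out of its stand, push it straight down through the round hole in the wide box's top until the spring catch behind it lets go and the front flap drops fully open. Then stand the dowel back in the hole of its stand. Leave the narrow box shut.

Things in the scene. Friction and masses are not known exactly. Their poses are not given: they have to be found in the camera images.
- dowel_mid (a point): Plain round wooden dowel, 14 mm in diameter and 160 mm long, loose, standing upright in the square stand at the start. The point is its centre, half-way along (80 mm from either end); its z axis runs along the dowel, upward. In the stand its lower end rests 40 mm down the socket, 15 mm above the worktop, so its top is 175 mm above the worktop.
- socket (a point): Fixed square wooden stand of the dowel, 72 x 72 mm and 55 mm high, with one blind hole 26 mm wide and 40 mm deep in its top, the rim chamfered to 34 mm. The point is the centre of the hole's mouth, level with the stand's top; z is up.
- wide_box_hole (a point): Round hole in the top of the WIDE wooden box (fixed; 130 mm front to back, 200 mm wide, 100 mm high). The point is the centre of the hole's mouth, level with the box's top; x points from the front flap to the box's back, y along its width, z up. The hole is 26 mm wide, its rim chamfered to 34 mm; the box's front is 55 mm from the hole's centre, its back 75 mm.
- wide_box_catch (a joint): Spring catch of the wide box: a steel pad 28 mm wide, straight below the hole, 22 mm below its mouth; 0 up, grows in m as it is pushed straight down. It resists with 3 N at first and 8 N at the end, lets the flap go after 0.010 and stops at 0.016 (38 mm below the mouth). It springs back when left alone; the flap stays open.
- wide_box_flap (a joint): Front flap of the wide box, hinged along its lower edge, facing the robot: 0 rad shut (upright), 1.5 fully open (lying forward on the worktop, reaching 85 mm out from the front). A spring swings it open by itself within a second once the catch is released.
- narrow_box_flap (a joint): Front flap of the NARROW wooden box (fixed; 130 mm front to back, 110 mm wide, 100 mm high), which is otherwise like the wide one and has the same hole and catch: 0 rad shut, 1.5 open. It must stay shut.

How it is judged:
By the outcome, as a careful person would: the job done as asked, in the order asked, and still so for the second after the job is handed in, with the robot touching nothing.
It also fails if it takes over 48 s, if anything falls off the work surface, if the arm or the gripper's body presses on something with over 40 N, if the wrist force passes 120 N, or if a joint passes its speed limit or range.

## Working session

There is one attempt and no reset: what is moved stays moved. The work goes in short steps, Python scripts to look and compute and a tool call to move; the robot and the scene stay as the last step left them, time stands still between calls to the robot, and variables do not carry over. Pictures are saved under pics/ and viewed, at most 10 in all, crops included, and the job is handed in when it is done.

Besides the shell and the picture viewer there is one more tool, called as name([rows], argument=value, ...), one row to a line, values as JSON. apply_moves: Moves the arm, as the interface text tells. Scaled input: -1 to 1 covers 3 cm each way for a shift and 5 degrees each way for a turn. Its arguments: {"type":"object","properties":{"plan":{"type":"array"},"grip_force":{"type":"number"}},"required":["plan"]}

```bash
mkdir -p pics
python3 - <<'E'
from plant import arm
import cv2,numpy as np
s=arm.get_state();print(s)
for c in("side","top"):
    cv2.imwrite(f"pics/{c}0.png",arm.read_camera(c)[:,:,::-1])
    for n in("dowel_mid","socket","wide_box_hole"):
        print(c,n,arm.place_of(n,c))
    for n in("wide_box_flap","narrow_box_flap"):
        print(c,n,arm.search_frame(n,c))
    p=arm.camera_params(c);print(p)
a=[cv2.imread(f"pics/{c}0.png") for c in("side","top")]
E
```

```text
{'t': 0.0, 'joint_pos': array([ 1.04689758e+00,  3.59503185e-01,  1.51143455e+00,  1.27789286e-05,
        1.27250407e+00, -1.15116769e-01]), 'joint_vel': array([ 7.76973806e-06,  2.56275361e-04, -4.04000744e-04,  2.22966815e-04,
        9.67976214e-04, -1.02822236e-03]), 'joint_torque': array([ 5.56569175e-04, -5.27634358e+01, -2.78617215e+01, -9.62100535e-05,
        1.30849821e-02, -3.85043302e-05]), 'eef_pos': array([238.16423552, 549.96448417, 230.45386615]), 'eef_rot': array([-6.37537077e-01, -3.07561724e+00,  2.75109633e-03]), 'ft_force': array([-0.18011441,  0.02031746, -0.27650672]), 'wrist_torque': array([-0.00844916, -0.02259403,  0.0503796 ]), 'finger_force': 0.0, 'grip_width': 1.0034082640272044}
side dowel_mid [{'location': [531.9, -14.5, 91.8], 'confidence': 0.87}]
side socket [{'location': [528.4, -20.7, 51.1], 'confidence': 0.73}]
side wide_box_hole [{'location': [496.2, 259.9, 103.6], 'confidence': 0.64}]
side wide_box_flap [{'location': [453.2, 371.2, 56.4], 'confidence': 0.53}]
side narrow_box_flap [{'location': [449.3, -172.9, 51.4], 'confidence': 0.5}]
{'intrins
[... 412 characters left out ...]
5.1], 'confidence': 0.41}]
top socket [{'location': [532.9, -17.2, 53.8], 'confidence': 0.9}]
top wide_box_hole [{'location': [495.8, 263.6, 96.3], 'confidence': 0.86}]
top wide_box_flap [{'location': [437.0, 266.5, 49.0], 'confidence': 0.6}]
top narrow_box_flap [{'location': [435.8, -227.6, 47.1], 'confidence': 0.64}]
{'intrinsics': array([[417.51875379,   0.        , 249.74105669],
       [  0.        , 417.51875379, 199.24559158],
       [  0.        ,   0.        ,   1.        ]]), 'R': array([[ 0.01925213, -0.99981273, -0.00196506],
       [-0.97754513, -0.01841077, -0.20992037],
       [ 0.20984488,  0.00596235, -0.97771651]]), 't': array([  -9.64140649,  474.18136436, 1059.66378198])}
```

View pics/top0.png

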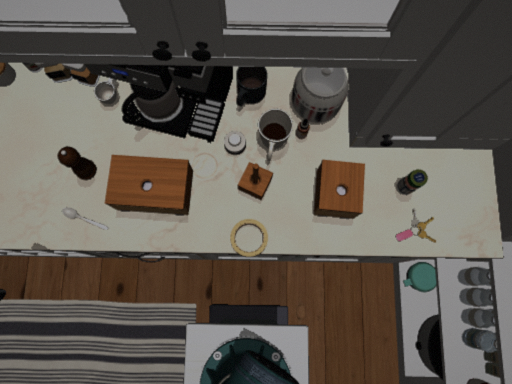

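View pics/side0.png

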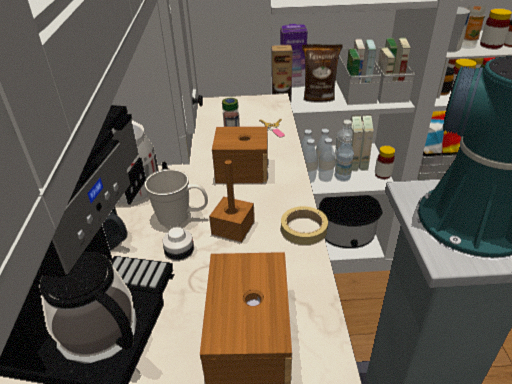

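The pictures show the wide box on the left, with its hole at top-view pixel (147,186). The stand and dowel are at (255,180) and the narrow box is on the right at (342,190).

```bash
cat > h.py <<'E'
from plant import arm
import numpy as np,cv2
from scipy.spatial.transform import Rotation as Ro
def go(x,y,z=None,s=None):
    "shift to a target in tool axes, in units of 30 mm"
    s=s or arm.get_state();p=s['eef_pos'];d=np.array([x,y,p[2] if z is None else z])-p
    return np.round(Ro.from_rotvec(s['eef_rot']).inv().apply(d)/30,3)
def wpose(s):
    T=np.eye(4);T[:3,:3]=Ro.from_rotvec(s['eef_rot']).as_matrix();T[:3,3]=s['eef_pos']
    return T@arm.camera_params('wrist')['T_tool_cam']
def ray(c,u,v,z,T=None):
    "pixel to world point at height z"
    P=arm.camera_params(c);d=np.linalg.inv(P['intrinsics'])@[u,v,1]
    if T is None: R=P['R'].T;o=-R@P['t']
    else: R,o=T[:3,:3],T[:3,3]
    d=R@d;return o+d*(z-o[2])/d[2]
def proj(c,X,T=None):
    P=arm.camera_params(c);x=P['R']@X+P['t'] if T is None else T[:3,:3].T@(np.array(X)-T[:3,3])
    q=P['intrinsics']@x;return np.round(q[:2]/q[2],1)
E
python3 - <<'E'
from h import *
print(arm.camera_params('wrist'))
print('hole',ray('top',147,186,100),ray('side',254,299,100),'dtop',ray('top',254,166,175),ray('side',228,162,175))
print(go(496,262),go(530,-19))
s=arm.get_state();s['eef_pos']=np.array([496,262,231.]);print(proj('wrist',[496,262,100.],wpose(s)))
print(Ro.from_rotvec(s['eef_rot']).as_matrix())
E
```

```text
{'intrinsics': array([[312.00234683,   0.        , 258.47110547],
       [  0.        , 312.00234683, 191.26883606],
       [  0.        ,   0.        ,   1.        ]]), 'T_tool_cam': array([[ 1.28165590e-03, -9.53574519e-01, -3.01154435e-01,
         7.69677990e+01],
       [ 9.99999029e-01,  1.05730385e-03,  9.07961549e-04,
         3.93056137e-01],
       [-5.47397253e-04, -3.01155306e-01,  9.53574948e-01,
        -1.42177664e+02],
       [ 0.00000000e+00,  0.00000000e+00,  0.00000000e+00,
         1.00000000e+00]])}
hole [493.28667358 262.26287743 100.        ] [493.79196785 268.2449859  100.        ] dtop [529.09957592  -9.99670412 175.        ] [528.31458392 -12.41423109 175.        ]
[-11.7    -5.413   0.   ] [-1.6463e+01 -1.3557e+01  1.0000e-03]
[257.8 181.5]
[[-9.17605257e-01  3.97492880e-01 -5.88285789e-05]
 [ 3.97492883e-01  9.17605254e-01 -6.81708740e-05]
 [ 2.68839760e-05 -8.59378938e-05 -9.99999996e-01]]
```

apply_moves([
  {"gripper": 1,"translation": [-0.975,-0.45,0],"yaw": 0},
  {"gripper": 1,"translation": [-0.975,-0.45,0],"yaw": 0},
  {"gripper": 1,"translation": [-0.975,-0.45,0],"yaw": 0},
  {"gripper": 1,"translation": [-0.975,-0.45,0],"yaw": 0},
  {"gripper": 1,"translation": [-0.975,-0.45,0],"yaw": 0},
])

```text
t: 1.23
eef_pos: [346.5, 429.7, 231.4]
eef_rot: [0.637, 3.076, 0.0]
ft_force: [0.7, 0.4, -0.5]
grip_width: 1.003
finger_force: 0.0
```

apply_moves([
  {"gripper": 1,"translation": [-0.975,-0.45,0],"yaw": 0},
  {"gripper": 1,"translation": [-0.975,-0.45,0],"yaw": 0},
  {"gripper": 1,"translation": [-0.975,-0.45,0],"yaw": 0},
  {"gripper": 1,"translation": [-0.975,-0.45,0],"yaw": 0},
  {"gripper": 1,"translation": [-0.975,-0.45,0],"yaw": 0},
])

```text
t: 1.85
eef_pos: [453.9, 309.6, 231.4]
eef_rot: [0.638, 3.076, 0.0]
ft_force: [0.3, 0.0, 0.7]
grip_width: 0.999
finger_force: 0.0
```

apply_moves([
  {"gripper": 1,"translation": [-0.975,-0.45,0],"yaw": 0},
  {"gripper": 1,"translation": [-0.975,-0.45,0],"yaw": 0},
  {"gripper": 1,"translation": [0,0,0],"yaw": 0},
  {"gripper": 1,"translation": [0,0,0],"yaw": 0},
])

```text
t: 2.35
eef_pos: [495.8, 262.5, 231.2]
eef_rot: [-0.638, -3.075, -0.0]
ft_force: [-1.0, 0.2, -0.1]
grip_width: 0.997
finger_force: 0.0
```

Run:
```python
from h import *
s=arm.get_state();print(s['t'],s['eef_pos']);T=wpose(s);np.save('T1.npy',T)
cv2.imwrite('pics/w1.png',arm.read_camera('wrist')[:,:,::-1])
print(arm.place_of('wide_box_hole','wrist'),proj('wrist',[495,263,100.],T))
print(go(529,-15))
```

```text
2.35 [495.79338277 262.53707368 231.21065217]
[{'location': [496.1, 262.6, 101.0], 'confidence': 0.85}, {'location': [531.7, -15.6, 97.5], 'confidence': 0.53}] [257.9 180.6]
[-4.702e+00 -8.061e+00 -1.000e-03]
```

View pics/w1.png

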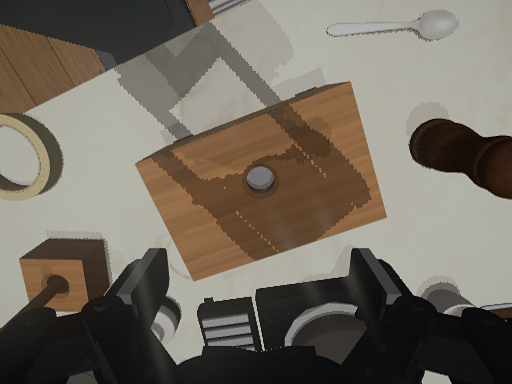

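The wide box's hole is at about (261,181), roughly 3 mm along tool +y from where I assumed. Next I move over the dowel.

apply_moves([
  {"gripper": 1,"translation": [-0.522,-0.896,0],"yaw": 0},
  {"gripper": 1,"translation": [-0.522,-0.896,0],"yaw": 0},
  {"gripper": 1,"translation": [-0.522,-0.896,0],"yaw": 0},
  {"gripper": 1,"translation": [-0.522,-0.896,0],"yaw": 0},
  {"gripper": 1,"translation": [-0.522,-0.896,0],"yaw": 0},
])

```text
t: 3.08
eef_pos: [514.2, 107.9, 231.4]
eef_rot: [0.635, 3.077, 0.0]
ft_force: [1.0, -0.3, 0.1]
grip_width: 0.998
finger_force: 0.0
```

apply_moves([
  {"gripper": 1,"translation": [-0.522,-0.896,0],"yaw": 0},
  {"gripper": 1,"translation": [-0.522,-0.896,0],"yaw": 0},
  {"gripper": 1,"translation": [-0.522,-0.896,0],"yaw": 0},
  {"gripper": 1,"translation": [-0.522,-0.896,0],"yaw": 0},
  {"gripper": 1,"translation": [0,0,0],"yaw": 0},
])

```text
t: 3.7
eef_pos: [529.5, -16.5, 231.4]
eef_rot: [0.64, 3.075, -0.001]
ft_force: [-0.5, 1.0, -0.1]
grip_width: 1.0
finger_force: 0.0
```

Run:
```python
from h import *
print('hole',ray('wrist',261.5,180.5,100,np.load('T1.npy')))
s=arm.get_state();print(s['t'],s['eef_pos']);T=wpose(s);np.save('T2.npy',T)
cv2.imwrite('pics/w2.png',arm.read_camera('wrist')[:,:,::-1])
for n in('socket','dowel_mid'):print(arm.place_of(n,'wrist'))
print([proj('wrist',[529,-15,z],T) for z in (175,55)])
```

```text
hole [496.23577805 266.0371976  100.        ]
3.7 [529.5314188  -16.47327891 231.41476197]
[{'location': [528.7, -12.7, 56.1], 'confidence': 0.84}]
[{'location': [531.0, -13.4, 94.4], 'confidence': 0.62}]
[array([259.3, 209.7]), array([259. , 168.7])]
```

View pics/w2.png

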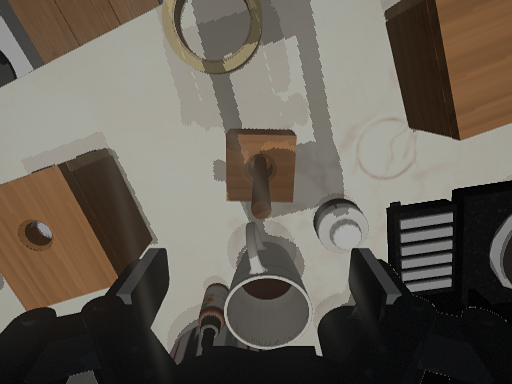

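The dowel top is at (260,209) and its socket at (260,167), so the dowel is almost exactly under the tool. I'll descend and grip.

apply_moves([
  {"gripper": 1,"translation": [0.03,0.06,0.8],"yaw": 0},
  {"gripper": 1,"translation": [0,0,1],"yaw": 0},
  {"gripper": 1,"translation": [0,0,1],"yaw": 0},
  {"gripper": 1,"translation": [0,0,1],"yaw": 0},
  {"gripper": 1,"translation": [0,0,0.2],"yaw": 0},
], grip_force=60)

```text
t: 4.47
eef_pos: [527.4, -12.2, 109.7]
eef_rot: [-0.635, -3.073, 0.0]
ft_force: [0.2, 0.3, -0.5]
grip_width: 1.001
finger_force: 0.0
```

apply_moves([
  {"gripper": 0,"translation": [0,0,0],"yaw": 0},
  {"gripper": 0,"translation": [0,0,0],"yaw": 0},
  {"gripper": 0,"translation": [0,0,0],"yaw": 0},
  {"gripper": 0,"translation": [0,0,0],"yaw": 0},
  {"gripper": 0,"translation": [0,0,0],"yaw": 0},
], grip_force=60)

```text
t: 5.1
eef_pos: [529.8, -14.0, 112.1]
eef_rot: [0.637, 3.075, -0.0]
ft_force: [-0.7, -1.1, 5.6]
grip_width: 0.145
finger_force: 58.3
```

apply_moves([
  {"gripper": 0,"translation": [0,0,0],"yaw": 0},
  {"gripper": 0,"translation": [0,0,0],"yaw": 0},
  {"gripper": 0,"translation": [0,0,0],"yaw": 0},
])

```text
t: 5.48
eef_pos: [529.8, -14.0, 112.1]
eef_rot: [0.637, 3.075, -0.0]
ft_force: [-0.2, -0.4, 6.0]
grip_width: 0.146
finger_force: 58.3
```

apply_moves([
  {"gripper": 0,"translation": [0,0,-0.5],"yaw": 0},
  {"gripper": 0,"translation": [0,0,-1],"yaw": 0},
  {"gripper": 0,"translation": [0,0,-1],"yaw": 0},
  {"gripper": 0,"translation": [0,0,-1],"yaw": 0},
  {"gripper": 0,"translation": [0,0,-0.5],"yaw": 0},
])

```text
t: 6.1
eef_pos: [530.1, -13.7, 233.6]
eef_rot: [0.637, 3.073, 0.0]
ft_force: [-0.6, 0.6, -1.0]
grip_width: 0.149
finger_force: 58.4
```

apply_moves([
  {"gripper": 0,"translation": [0.25,0.45,0],"yaw": 0},
  {"gripper": 0,"translation": [0.48,0.82,0],"yaw": 0},
  {"gripper": 0,"translation": [0.5,0.85,0],"yaw": 0},
  {"gripper": 0,"translation": [0.5,0.85,0],"yaw": 0},
  {"gripper": 0,"translation": [0.5,0.85,0],"yaw": 0},
])

```text
t: 6.72
eef_pos: [511.7, 119.9, 229.7]
eef_rot: [-0.637, -3.073, 0.001]
ft_force: [0.4, -1.1, 0.3]
grip_width: 0.145
finger_force: 58.4
```

apply_moves([
  {"gripper": 0,"translation": [0.5,0.85,0],"yaw": 0},
  {"gripper": 0,"translation": [0.5,0.85,0],"yaw": 0},
  {"gripper": 0,"translation": [0.5,0.85,0],"yaw": 0},
  {"gripper": 0,"translation": [0.5,0.85,0],"yaw": 0},
  {"gripper": 0,"translation": [0.5,0.85,0],"yaw": 0},
])

```text
t: 7.35
eef_pos: [493.4, 266.4, 229.5]
eef_rot: [-0.636, -3.073, 0.002]
ft_force: [0.7, -0.7, -0.9]
grip_width: 0.14
finger_force: 58.4
```

apply_moves([
  {"gripper": 0,"translation": [0.25,0.05,0],"yaw": 0},
  {"gripper": 0,"translation": [0,0,0],"yaw": 0},
  {"gripper": 0,"translation": [0,0,0],"yaw": 0},
])

```text
t: 7.72
eef_pos: [488.7, 268.5, 230.9]
eef_rot: [-0.638, -3.076, 0.002]
ft_force: [0.4, -0.3, -0.0]
grip_width: 0.149
finger_force: 58.5
```

Run:
```python
from h import *
s=arm.get_state();print(s['t'],s['eef_pos'],s['ft_force'],s['wrist_torque'],s['grip_width'],go(496.2,266));T=wpose(s);np.save('T3.npy',T)
im=arm.read_camera('wrist')[:,:,::-1]
print(arm.place_of('wide_box_hole','wrist'),arm.place_of('dowel_mid','wrist'))
tip=s['eef_pos']-[0,0,97]
print(proj('wrist',tip,T),proj('wrist',[496.2,266,100],T))
x=cv2.resize(im[90:290,150:370],None,fx=3,fy=3,interpolation=cv2.INTER_CUBIC)
cv2.imwrite('pics/w3.png',x)
```

```text
7.725 [488.65315029 268.47968317 230.88666723] [ 0.42006051 -0.32794379 -0.00822071] [-0.02682596 -0.03214507  0.00426827] 0.14892022655204495 [-0.264  0.024 -0.   ]
[{'location': [497.9, 263.2, 101.1], 'confidence': 0.89}] [{'location': [488.7, 271.0, 216.6], 'confidence': 0.63}]
[257.8 193. ] [258.7 189.9]
```

View pics/w3.png

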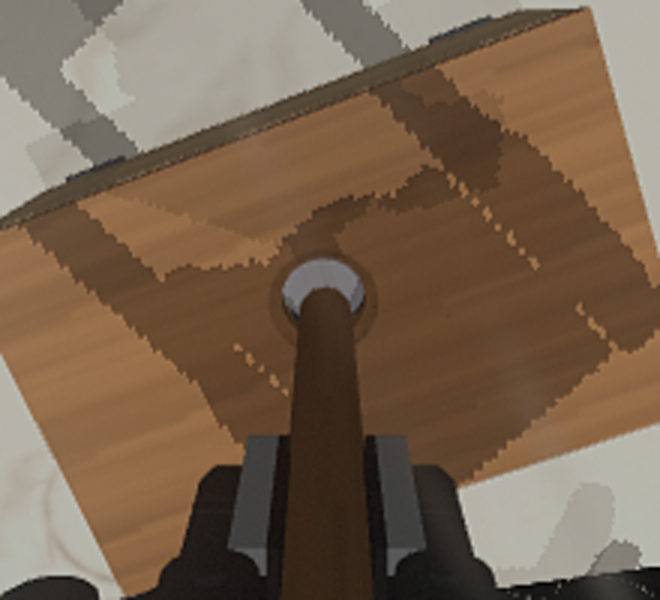

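The hole's centre is at crop (324,297) and the dowel's tip at crop (326,313). They are nearly aligned after a −6 mm correction along tool x.

apply_moves([
  {"gripper": 0,"translation": [-0.2,-0.02,0],"yaw": 0},
  {"gripper": 0,"translation": [0,0,0],"yaw": 0},
  {"gripper": 0,"translation": [0,0,0.8],"yaw": 0},
  {"gripper": 0,"translation": [0,0,0],"yaw": 0},
  {"gripper": 0,"translation": [0,0,0],"yaw": 0},
])

```text
t: 8.5
eef_pos: [494.5, 266.4, 207.8]
eef_rot: [0.638, 3.076, 0.0]
ft_force: [0.9, -0.1, -1.1]
grip_width: 0.145
finger_force: 58.5
```

apply_moves([
  {"gripper": 0,"translation": [0,0,0.4],"yaw": 0},
  {"gripper": 0,"translation": [0,0,0.4],"yaw": 0},
  {"gripper": 0,"translation": [0,0,0],"yaw": 0},
  {"gripper": 0,"translation": [0,0,0],"yaw": 0},
])

```text
t: 9.0
eef_pos: [494.2, 266.3, 183.2]
eef_rot: [-0.637, -3.076, 0.0]
ft_force: [0.8, -0.1, -0.5]
grip_width: 0.144
finger_force: 58.5
```

apply_moves([
  {"gripper": 0,"translation": [0,0,0.3],"yaw": 0},
  {"gripper": 0,"translation": [0,0,0.15],"yaw": 0},
  {"gripper": 0,"translation": [0,0,0],"yaw": 0},
])

```text
t: 9.38
eef_pos: [494.8, 266.6, 169.9]
eef_rot: [0.638, 3.075, 0.001]
ft_force: [1.2, -0.6, 2.4]
grip_width: 0.146
finger_force: 58.9
```

apply_moves([
  {"gripper": 0,"translation": [0,0,0.15],"yaw": 0},
  {"gripper": 0,"translation": [0,0,0.1],"yaw": 0},
  {"gripper": 0,"translation": [0,0,0],"yaw": 0},
  {"gripper": 0,"translation": [0,0,0],"yaw": 0},
])

```text
t: 9.88
eef_pos: [494.9, 266.6, 162.9]
eef_rot: [0.637, 3.075, 0.001]
ft_force: [1.2, 0.1, 5.9]
grip_width: 0.146
finger_force: 59.1
```

Run:
```python
from h import *
s=arm.get_state();print(s['t'],s['eef_pos'],s['ft_force'])
cv2.imwrite('pics/t4.png',arm.read_camera('top')[100:260,60:280,::-1])
```

```text
9.875 [494.92844531 266.58012198 162.87011512] [1.24883602 0.05911555 5.88932249]
```

View pics/t4.png

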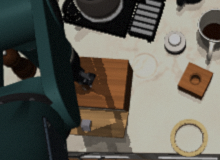

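The flap seems to be coming down at about (105,122). I'll push 2.5 mm further to make sure the catch lets go.

apply_moves([
  {"gripper": 0,"translation": [0,0,0.09],"yaw": 0},
  {"gripper": 0,"translation": [0,0,0],"yaw": 0},
  {"gripper": 0,"translation": [0,0,0],"yaw": 0},
  {"gripper": 0,"translation": [0,0,0],"yaw": 0},
])

```text
t: 10.42
eef_pos: [495.0, 266.6, 160.3]
eef_rot: [0.637, 3.075, 0.001]
ft_force: [0.3, -0.3, 6.1]
grip_width: 0.143
finger_force: 59.1
```

apply_moves([
  {"gripper": 0,"translation": [0,0,0],"yaw": 0},
  {"gripper": 0,"translation": [0,0,0],"yaw": 0},
  {"gripper": 0,"translation": [0,0,0],"yaw": 0},
  {"gripper": 0,"translation": [0,0,0],"yaw": 0},
])

```text
t: 10.92
eef_pos: [494.9, 266.6, 160.3]
eef_rot: [0.637, 3.075, 0.001]
ft_force: [0.1, 0.4, 6.0]
grip_width: 0.143
finger_force: 59.1
```

apply_moves([
  {"gripper": 0,"translation": [0,0,-0.4],"yaw": 0},
  {"gripper": 0,"translation": [0,0,-0.6],"yaw": 0},
  {"gripper": 0,"translation": [0,0,-0.8],"yaw": 0},
  {"gripper": 0,"translation": [0,0,-0.6],"yaw": 0},
  {"gripper": 0,"translation": [0,0,0],"yaw": 0},
])

```text
t: 11.55
eef_pos: [494.5, 266.4, 232.8]
eef_rot: [0.637, 3.075, 0.001]
ft_force: [-0.4, -0.2, -1.0]
grip_width: 0.142
finger_force: 58.5
```

Run:
```python
from h import *
s=arm.get_state();print(s['t'],s['eef_pos'],s['ft_force'],s['grip_width'],go(530,-14,234))
cv2.imwrite('pics/w5.png',arm.read_camera('wrist')[:,:,::-1])
```

```text
11.55 [494.46114852 266.44171763 232.7661426 ] [-0.43424533 -0.21935684 -1.03502034] 0.14209410293797212 [-4.802 -8.107 -0.043]
```

View pics/w5.png

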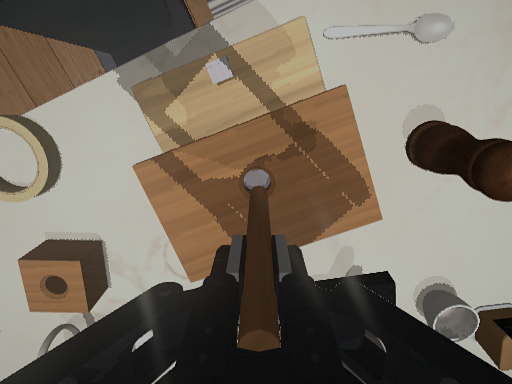

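The flap lies fully open in front of the wide box, at (230,85). I'm returning to the stand.

apply_moves([
  {"gripper": 0,"translation": [-0.3,-0.5,0],"yaw": 0},
  {"gripper": 0,"translation": [-0.48,-0.81,0],"yaw": 0},
  {"gripper": 0,"translation": [-0.5,-0.85,0],"yaw": 0},
  {"gripper": 0,"translation": [-0.5,-0.85,0],"yaw": 0},
  {"gripper": 0,"translation": [-0.5,-0.85,0],"yaw": 0},
])

```text
t: 12.22
eef_pos: [510.0, 130.7, 230.5]
eef_rot: [-0.638, -3.074, 0.002]
ft_force: [0.1, 0.4, -0.1]
grip_width: 0.149
finger_force: 58.5
```

apply_moves([
  {"gripper": 0,"translation": [-0.5,-0.85,0],"yaw": 0},
  {"gripper": 0,"translation": [-0.5,-0.85,0],"yaw": 0},
  {"gripper": 0,"translation": [-0.5,-0.85,0],"yaw": 0},
  {"gripper": 0,"translation": [-0.5,-0.85,0],"yaw": 0},
  {"gripper": 0,"translation": [-0.5,-0.83,0],"yaw": 0},
])

```text
t: 12.85
eef_pos: [528.1, -15.3, 230.5]
eef_rot: [-0.638, -3.074, 0.001]
ft_force: [-0.1, -0.2, -0.1]
grip_width: 0.146
finger_force: 58.5
```

apply_moves([
  {"gripper": 0,"translation": [0,0,0.5],"yaw": 0},
  {"gripper": 0,"translation": [0,0,0.7],"yaw": 0},
  {"gripper": 0,"translation": [0,0,0.4],"yaw": 0},
  {"gripper": 0,"translation": [0,0,0],"yaw": 0},
])

```text
t: 13.35
eef_pos: [527.8, -12.9, 182.0]
eef_rot: [-0.636, -3.073, 0.0]
ft_force: [0.8, 0.2, 0.6]
grip_width: 0.144
finger_force: 58.5
```

Run:
```python
from h import *
s=arm.get_state();print(s['t'],s['eef_pos'],s['ft_force'],go(530,-14,112));T=wpose(s)
im=arm.read_camera('wrist')[:,:,::-1]
print(arm.place_of('socket','wrist'),arm.place_of('dowel_mid','wrist'))
print(proj('wrist',s['eef_pos']-[0,0,96],T),proj('wrist',[529.3,-14,55],T))
cv2.imwrite('pics/w6.png',cv2.resize(im[90:290,150:370],None,fx=3,fy=3,interpolation=cv2.INTER_CUBIC))
```

```text
13.35 [527.82964096 -12.85615337 182.03200863] [0.76265261 0.20413028 0.64278586] [-0.09  -0.004  2.334]
[{'location': [527.5, -14.6, 58.5], 'confidence': 0.76}] [{'location': [531.1, -13.4, 166.2], 'confidence': 0.72}]
[257.8 193.7] [257.4 185.1]
```

View pics/w6.png

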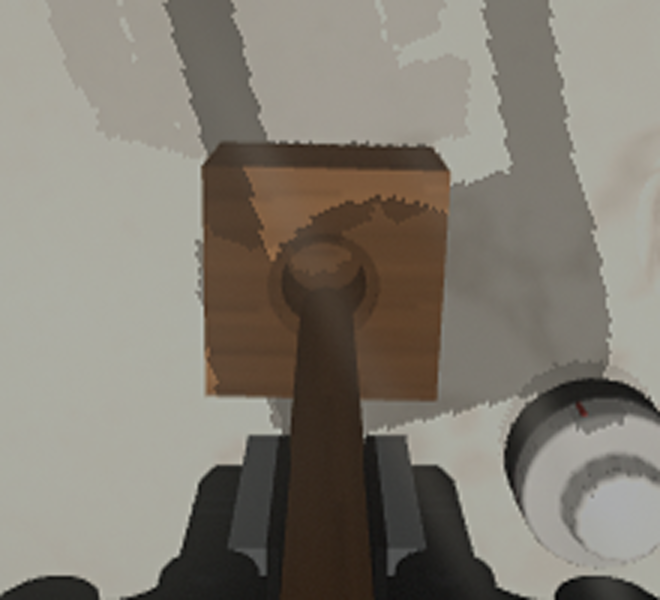

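The socket's hole is centred at crop (324,284), directly under the dowel's path. I'll descend into it.

apply_moves([
  {"gripper": 0,"translation": [0,0,0.5],"yaw": 0},
  {"gripper": 0,"translation": [0,0,0.5],"yaw": 0},
  {"gripper": 0,"translation": [0,0,0.5],"yaw": 0},
  {"gripper": 0,"translation": [0,0,0],"yaw": 0},
])

```text
t: 14.0
eef_pos: [527.9, -13.2, 136.8]
eef_rot: [-0.637, -3.073, 0.0]
ft_force: [0.6, -0.2, 0.1]
grip_width: 0.146
finger_force: 58.5
```

apply_moves([
  {"gripper": 0,"translation": [0,0,0.4],"yaw": 0},
  {"gripper": 0,"translation": [0,0,0.2],"yaw": 0},
  {"gripper": 0,"translation": [0,0,0],"yaw": 0},
])

```text
t: 14.38
eef_pos: [528.9, -13.3, 120.1]
eef_rot: [-0.637, -3.075, 0.0]
ft_force: [0.3, 0.7, -0.9]
grip_width: 0.145
finger_force: 58.5
```

apply_moves([
  {"gripper": 0,"translation": [0,0,0.12],"yaw": 0},
  {"gripper": 0,"translation": [0,0,0.08],"yaw": 0},
  {"gripper": 0,"translation": [0,0,0],"yaw": 0},
  {"gripper": 0,"translation": [0,0,0],"yaw": 0},
])

```text
t: 14.88
eef_pos: [529.4, -13.4, 114.7]
eef_rot: [0.638, 3.076, -0.0]
ft_force: [-0.1, 0.2, 0.9]
grip_width: 0.151
finger_force: 58.5
```

apply_moves([
  {"gripper": 0,"translation": [0,0,0.06],"yaw": 0},
  {"gripper": 0,"translation": [0,0,0],"yaw": 0},
  {"gripper": 0,"translation": [0,0,0],"yaw": 0},
])

```text
t: 15.25
eef_pos: [529.3, -13.4, 112.8]
eef_rot: [-0.638, -3.076, 0.0]
ft_force: [1.1, 0.2, -0.1]
grip_width: 0.147
finger_force: 58.5
```

apply_moves([
  {"gripper": 0,"translation": [0,0,0.05],"yaw": 0},
  {"gripper": 0,"translation": [0,0,0],"yaw": 0},
  {"gripper": 0,"translation": [0,0,0],"yaw": 0},
])

```text
t: 15.62
eef_pos: [529.9, -13.4, 112.1]
eef_rot: [0.637, 3.075, 0.0]
ft_force: [-1.2, 0.6, 6.5]
grip_width: 0.146
finger_force: 59.5
```

apply_moves([
  {"gripper": 0.3,"translation": [0,0,0],"yaw": 0},
  {"gripper": 0.6,"translation": [0,0,0],"yaw": 0},
  {"gripper": 1,"translation": [0,0,0],"yaw": 0},
  {"gripper": 1,"translation": [0,0,0],"yaw": 0},
  {"gripper": 1,"translation": [0,0,0],"yaw": 0},
])

```text
t: 16.25
eef_pos: [529.3, -13.4, 111.3]
eef_rot: [-0.638, -3.076, 0.0]
ft_force: [-0.0, -0.6, 1.1]
grip_width: 0.998
finger_force: 0.0
```

apply_moves([
  {"gripper": 1,"translation": [0,0,0],"yaw": 0},
  {"gripper": 1,"translation": [0,0,0],"yaw": 0},
  {"gripper": 1,"translation": [0,0,-0.4],"yaw": 0},
  {"gripper": 1,"translation": [0,0,-1],"yaw": 0},
  {"gripper": 1,"translation": [0,0,-1],"yaw": 0},
])

```text
t: 16.88
eef_pos: [529.3, -13.4, 184.7]
eef_rot: [0.638, 3.076, -0.0]
ft_force: [0.1, -1.1, -0.0]
grip_width: 1.002
finger_force: 0.0
```

apply_moves([
  {"gripper": 1,"translation": [0,0,-1],"yaw": 0},
  {"gripper": 1,"translation": [0,0,-1],"yaw": 0},
  {"gripper": 1,"translation": [0,0,0],"yaw": 0},
  {"gripper": 1,"translation": [0,0,0],"yaw": 0},
])

```text
t: 17.38
eef_pos: [529.0, -13.3, 243.3]
eef_rot: [-0.638, -3.076, 0.0]
ft_force: [0.6, -0.3, -0.6]
grip_width: 1.0
finger_force: 0.0
```

Run:
```python
from h import *
s=arm.get_state();print(s['t'],s['eef_pos'],s['ft_force'],s['grip_width'])
a=arm.read_camera('wrist')
print(arm.place_of('socket','wrist'),arm.place_of('dowel_mid','wrist'))
b=arm.read_camera('side')
print(arm.place_of('dowel_mid','side'))
cv2.imwrite('pics/f7.png',np.vstack([a[60:320,60:460],b[100:384,150:512][:, :][:260].copy() if 0 else cv2.resize(b[110:384,110:510],(400,274))])[:,:,::-1])
```

```text
17.375 [528.95814237 -13.29206849 243.25683767] [ 0.56100251 -0.34196743 -0.57435287] 1.0003345096156302
[{'location': [527.3, -14.9, 57.5], 'confidence': 0.79}] []
[{'location': [529.6, -13.1, 94.5], 'confidence': 0.57}]
```

View pics/f7.png

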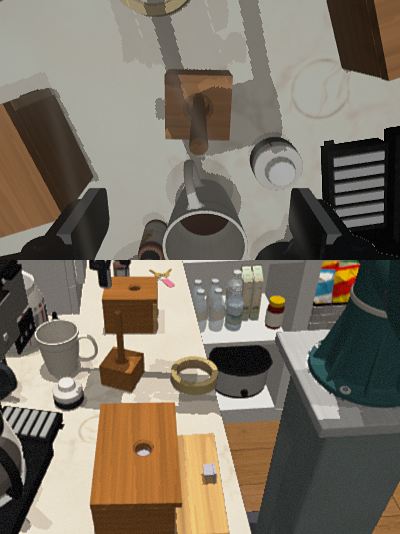

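The dowel stands upright in its stand (side view, about (122,345)). The wide box's flap lies flat open at (205,480), the narrow box is shut, and the robot touches nothing.

```bash
python3 -c "
from plant import arm
print(arm.hand_in())"
```

```text
the job is handed in; nothing more can be done
None
```

The wide box's flap is fully open, the dowel stands back in its stand, the narrow box stayed shut, and the job is handed in at about 17.5 s (the limit is 48 s); the hand-in returned no verdict.

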